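Hold a power module flush on a tilted, sprung test pad

ROBOT

A 6-joint arm with a two-finger parallel gripper is mounted at the origin on the work surface. World frame = base frame: x ahead of the robot, y to its left, z up, the work surface at z = 0. Lengths are in m, angles in rad, forces in N, time in s.
With the tool pointing down it reaches from about 0.325 to 0.85 m from the base axis. Payload 4.4 kg.
Tool frame: the origin (TCP) lies midway between the tips of the shut fingers; the grasp point (between the pads) lies 19 mm behind it; z points along the fingers, y is the line along which they close (so a half turn about z gives the same grasp; the last joint's range is limited). The gripper opens to 94 mm and grips with 3 to 60 N. Pads are 16 mm wide; open, the fingers measure 119 mm over their backs; the gripper's body (75 mm by 177 mm) begins 78 mm behind the grasp point.
Start: joints at [1.038, 0.207, 1.542, -0, 1.393, -0.15], TCP at [0.214, 0.534, 0.205] pointing down, gripper open.
Joint ranges: [-2.73, 2.73], [-0.86, 2.22], [0.23, 2.46], [-1.11, 4.25], [0.08, 2.63], [-2.82, 2.82]. Speed limits (rad/s): [2.79, 2.79, 3.14, 3.14, 3.14, 3.14].

INTERFACE

Orientations are given as a unit quaternion [x, y, z, w].
In Python, from plant import ctrl, imaging gives the robot as it stands. The module is installed in compiled form; this text tells all that it offers.
- The arm moves only by the tool apply_moves, never from a script. Its argument "motion" is a list of rows, each an object of numbers: "x", "y", "z": the shift along the world's x, y, z in units of 0.6 m (1.0 is 0.6 m); "wx", "wy", "wz": the turn, a rotation vector about the world's x, y, z in units of 1.5 rad (1.0 is 1.5 rad). In form: [{"x": .., "y": .., "z": .., "wx": .., "wy": .., "wz": ..}, ...]. A call has exactly 10 rows; each row shifts and turns the commanded pose from where the row before left it; what a row does not reach is not made up. A row lasts 1/10 s, in which the tool goes at most 50 mm and 8.59 degrees, less where a joint would pass 70% of its speed; a pose out of reach is approached as far as the arm can. A call with a number of a shift or a turn outside -1 to 1 is refused whole. A call with a gripper value outside its range is refused whole. "gripper" is the closure, from 0 (fully open) to 1 (shut), set as the call begins (left out, the last holds). The fingers move at their own pace and stop on an object; "force" is the grip in N (left out, the last holds). Time passes only in rows, so rows that do not move let the fingers close, or fill a call up. It gives the time, the measured TCP pose, the force, the opening and the grip force at its end, in the units of the state.
- ctrl.read_state(): the state, without advancing time (a new reading comes with each control period).
- imaging.grab_frame(name): name is "scene" or "top" or "wrist"; returns a dict with "color" (384x512x3 uint8, blue, green, red), "vfov" (degrees; the focal length in pixels is half the picture's height over the tangent of half this angle, whatever the lens; pixels are square), "cx", "cy" (the principal point, pixels), "world_to_cam" (4x4, takes a point from world to camera coordinates); the wrist camera has in their place "tool_from_camera" (4x4, takes a point from camera to tool coordinates, whose origin is the TCP and whose axes are the flange's). Camera axes: x right, y down, z forward; pixel columns grow to the right and rows downward; lengths in m; the calibration is good to about 2 mm. The wrist camera is an equidistant fisheye: a pixel r from the principal point sees the ray r / f radians off the axis. A picture is of the moment at which its call begins: read the wrist's pose just before it. There is no depth.
- ctrl.job_done(): hands the job in; it is judged then, once.
Trained networks look in the newest picture that a camera, given by its name, has taken for a name from the list of things; names that differ only in an ending like _2 or _b are one class to them, and where a whole thing is asked for, a point or a joint stands for the part that bears it (a point fixed in the world has none). Each returns a list of dicts, best first, with "conf" (0 to 1); they miss things now and then, are a little off and sometimes report something else, mostly with a low value. They report only what shows in the picture. A call takes as long as a camera call. They do not tell look-alikes from the thing itself.
- imaging.look_for(camera, target): "at" ([x, y, z] in m, in the coordinates of the camera as it stood for that picture, good to about 4 mm: the middle of the surface that is visible of it).
- imaging.place_of(camera, target): "at" ([x, y, z] in m, in the coordinates of the camera as it stood for that picture, good to about 4 mm: a listed point, or the origin of a listed thing).
The state is a dict: "time": time; "joint_positions": joint angles; "qvel": joint speeds; "effort": joint torques, N m; "position": TCP position; "eef_rot": TCP orientation; "force": force on the tool from outside, world axes, zero at the start; "torque": the same for the moment, N m; "finger_gap": opening from 0.0 (shut) to 1.0 (fully open); "grasp_force": force on a finger pad.
Only numpy, scipy, OpenCV 4.12 (cv2) and the standard library are available. Lean on these libraries where they do the work, as an engineer would, in place of code of your own. Each camera call takes 0.05 s, during which the arm holds its last target. There are 200 camera calls.

TASK

Pick up the power module with the blue heat sink by its heat-sink rib, tilt it to the slope of the yellow sprung pad on the test stand, and lay it squarely and centrally on the pad so that its underside is flush. Press gently straight into the slope until the pad has gone down about half of its travel, and finish holding it there: keep the rib gripped and keep pressing, do not let go. Leave the red-ribbed module, the jar and the screwdriver where they are.

Things in the scene. Friction and masses are not known exactly. Their poses are not given: they have to be found in the camera images.
- module: power module to test, 80-150 g: green board 70 (x) x 50 (y) x 6 mm, flat underside, lying on the bench. Along its x stands a blue heat-sink rib, 50 mm long, 12 mm thick (y), up to 48 mm above the underside; its middle 32 mm is plain, to be gripped with fingers closing along y. Fins at its ends and chips are only for looks. Origin: centre of underside, z up. Either way round is the same
- pad_face (a point): centre of the yellow sprung pad's top face (64 in x by 44 mm in y). z: outward normal; x up the slope; y level. The slope is fixed, 0.25 to 0.6 rad, different each time, low edge towards the robot. Unpressed, the face is 34 mm out from the tilt axis, which is level, 75 mm above the bench; the blue plate 22 mm under the face (100 x 90 mm) does not move. The point moves with the pad
- pad (a joint): how far the sprung pad is pressed in, along the face's -z: 0 = fully out, 0.012 m = at its stop; half travel is 0.006 m. A straight guide keeps the pad's angle. The spring starts at about 3 N and adds 0.6 N per mm: about 6 to 7 N at half travel, 10 N at the stop
- stand: fixed test stand carrying the pad: grey foot 130 x 130 x 12 mm, two aluminium cheeks with black knobs, blue cradle plate. Origin under the foot's centre, on the bench; its x points away from the robot, turned up to 0.45 rad either way, and the pad slopes up along it. Nothing of it is higher than 0.15 m
- spare: another module of the same shape and size with a red rib, to be left alone; it and the blue one may be in either place
- jar: amber jar with a black cap, 44 mm across, 55 mm high, origin under its centre; leave alone
- driver: red-handled screwdriver lying on the bench, 160 mm long along its x, about 30 mm high at most; leave alone
Things that resemble listed ones, but are neither listed nor needed, are in the scene too. What is shaped like the module but pink is not meant.

How it is judged:
By the outcome, as a careful person would: the job done as asked, in the order asked, and still so for the second after the job is handed in, while the arm keeps its last pose, push and grip.
It also fails if it takes over 35 s, if anything falls off the work surface, if the arm or the gripper's body presses on something with over 40 N, if the wrist force passes 120 N, or if a joint passes its speed limit or range.

## Working session

There is one attempt and no reset: what is moved stays moved. The work goes in short steps, Python scripts to look and compute and a tool call to move; the robot and the scene stay as the last step left them, time stands still between calls to the robot, and variables do not carry over. Pictures are saved under pics/ and viewed, at most 13 in all, crops included, and the job is handed in when it is done.

Besides the shell and the picture viewer there is one more tool, called after "Emit:" as name([rows], argument=value, ...), one row to a line, values as JSON. apply_moves: Moves the arm, as the interface text tells. Its arguments: {"type":"object","properties":{"motion":{"type":"array","items":{"type":"object","properties":{"x":{"type":"number"},"y":{"type":"number"},"z":{"type":"number"},"wx":{"type":"number"},"wy":{"type":"number"},"wz":{"type":"number"}}}},"gripper":{"type":"number"},"force":{"type":"number"}},"required":["motion"]}

```bash
mkdir -p pics; cat > h.py <<'E'
import numpy as np,cv2
from plant import ctrl,imaging
from scipy.spatial.transform import Rotation as R
def grab(n,save=None):
    s=ctrl.read_state(); f=imaging.grab_frame(n)
    if save: cv2.imwrite('pics/'+save,f['color'])
    if n=='wrist':
        T=np.eye(4);T[:3,:3]=R.from_quat(s['eef_rot']).as_matrix();T[:3,3]=s['position']
        f['c2w']=T@f['tool_from_camera']
    else: f['c2w']=np.linalg.inv(f['world_to_cam'])
    f['f']=192/np.tan(np.radians(f['vfov']/2))
    return f
def w(f,p): return (f['c2w']@np.r_[p,1])[:3]
def ray(f,u,v,fish=False):
    d=np.array([(u-f['cx'])/f['f'],(v-f['cy'])/f['f'],1.])
    if fish:
        r=np.hypot(d[0],d[1]);d=np.r_[d[:2]/r*np.sin(r),np.cos(r)]
    return f['c2w'][:3,3],f['c2w'][:3,:3]@(d/np.linalg.norm(d))
def onz(f,u,v,z,fish=False):
    o,d=ray(f,u,v,fish);return o+d*(z-o[2])/d[2]
def proj(f,P):
    p=(np.linalg.inv(f['c2w'])@np.r_[P,1])[:3];return f['cx']+f['f']*p[0]/p[2],f['cy']+f['f']*p[1]/p[2]
E
python3 - <<'E'
from h import *
np.set_printoptions(precision=4,suppress=True)
s=ctrl.read_state();print(s['position'],s['eef_rot'],s['force'],s['time'])
for c in('top','scene'):
    f=grab(c,c+'0.png');print(c,f['f'],f['c2w'][:3,3])
    for t in('module','pad_face','stand','spare','jar','driver'):
        for r in imaging.place_of(c,t): print(t,round(r['conf'],2),w(f,r['at']),np.round(proj(f,w(f,r['at']))))
a=[cv2.imread('pics/%s0.png'%c) for c in('top','scene')]
E
```

```text
[0.2138 0.5329 0.2043] [ 0.1898  0.9818 -0.001  -0.0004] [-0.0745  0.0974 -0.3007] 0.0
top 370.62409594329523 [0.3918 0.1032 0.8503]
module 0.85 [0.5483 0.243  0.0044] [198. 225.]
module 0.82 [0.5348 0.1299 0.0032] [247. 230.]
module 0.7 [0.4021 0.1725 0.0046] [229. 289.]
pad_face 0.84 [ 0.5951 -0.1367  0.1074] [373. 190.]
stand 0.56 [ 0.6085 -0.1382  0.0062] [361. 197.]
spare 0.65 [0.4539 0.3573 0.0022] [147. 267.]
jar 0.62 [ 0.7079  0.0752 -0.0025] [269. 160.]
driver 0.92 [0.7187 0.23   0.0044] [205. 155.]
driver 0.6 [ 0.6074 -0.1391  0.0043] [361. 197.]
scene 361.91679188214334 [0.9967 0.2848 0.6414]
module 0.93 [0.4039 0.1754 0.0007] [309. 170.]
module 0.76 [ 0.5463  0.246  -0.002 ] [322. 226.]
pad_face 0.71 [ 0.5924 -0.136   0.1073] [144. 159.]
stand 0.63 [ 0.6067 -0.1335 -0.0012] [153. 197.]
spare 0.76 [0.4518 0.3553 0.0003] [382. 207.]
jar 0.86 [0.7008 0.0809 0.0024] [221. 261.]
driver 0.74 [ 0.7186  0.233  -0.001 ] [292. 296.]
```

View pics/top0.png

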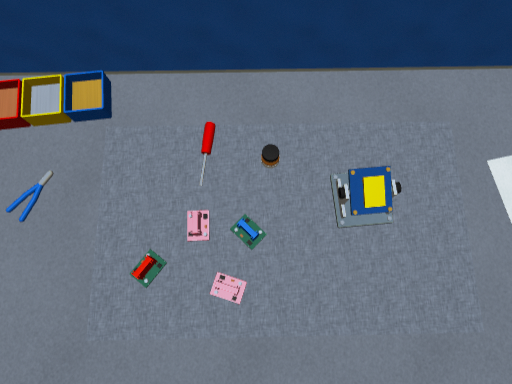

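View pics/scene0.png

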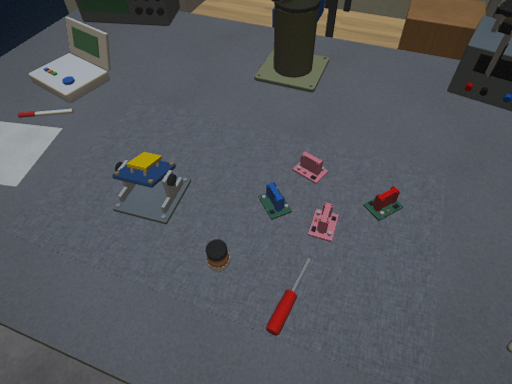

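The top view shows the blue-ribbed module at about (247,230), the red one at (148,268), two pink decoys, and the stand with its yellow pad at (374,191). The scene view agrees: blue module at (275,200), pad at (144,160).

```bash
cat >> h.py <<'E'
from scipy.optimize import least_squares
def mask(img,lo,hi):
    m=cv2.inRange(cv2.cvtColor(img,cv2.COLOR_BGR2HSV),lo,hi)
    return m
YEL=((22,140,110),(36,255,255)); BLU=((100,150,110),(118,255,255))
def blobs(m,amin=30):
    n,l,st,c=cv2.connectedComponentsWithStats(m);return [(int(st[i,4]),c[i].round(1),l==i) for i in range(1,n) if st[i,4]>=amin]
def projf(f,P,fish):
    p=np.linalg.inv(f['c2w'])@np.c_[P,np.ones(len(P))].T;p=p[:3].T
    if not fish: return np.c_[f['cx']+f['f']*p[:,0]/p[:,2],f['cy']+f['f']*p[:,1]/p[:,2]]
    h=np.hypot(p[:,0],p[:,1]);k=np.arctan2(h,p[:,2])/h*f['f'];return np.c_[f['cx']+k*p[:,0],f['cy']+k*p[:,1]]
def padR(yaw,t): return (R.from_euler('z',yaw)*R.from_euler('y',-t)).as_matrix()
E
python3 - <<'E'
from h import *
np.set_printoptions(precision=4,suppress=True)
for c in('top','scene'):
    f=grab(c)
    for nm,(lo,hi) in(('Y',YEL),('B',BLU)):
        for a,cc,m in blobs(mask(f['color'],lo,hi)):
            r=cv2.minAreaRect(np.argwhere(m)[:,::-1].astype(np.float32))
            print(c,nm,a,cc,np.round(cv2.boxPoints(r),1).tolist())
            if nm=='B' and c=='top': print([onz(f,u,v,.048)[:2].round(3).tolist() for u,v in cv2.boxPoints(r)])
E
```

```text
top Y 327 [40.7 95.5] [[20.0, 74.0], [61.0, 74.0], [61.0, 117.0], [20.0, 117.0]]
top Y 554 [86.3 94.2] [[72.0, 80.0], [100.0, 80.0], [100.0, 108.0], [72.0, 108.0]]
top Y 632 [373.8 191.1] [[362.70001220703125, 176.60000610351562], [383.5, 175.39999389648438], [385.20001220703125, 206.0], [364.3999938964844, 207.1999969482422]]
top B 297 [83.5 89.1] [[64.0, 70.0], [103.0, 70.0], [103.0, 112.0], [64.0, 112.0]]
[[0.931, 0.574], [0.929, 0.479], [0.816, 0.468], [0.817, 0.561]]
top B 1053 [368.2 189.5] [[348.6000061035156, 168.3000030517578], [389.6000061035156, 165.6999969482422], [392.5, 212.0], [351.5, 214.5]]
[[0.665, -0.104], [0.669, -0.199], [0.561, -0.194], [0.557, -0.102]]
top B 365 [ 26.  200.3] [[5.099999904632568, 210.3000030517578], [29.200000762939453, 176.60000610351562], [45.20000076293945, 188.0], [21.0, 221.6999969482422]]
[[0.58, 0.663], [0.658, 0.62], [0.63, 0.581], [0.554, 0.624]]
top B 153 [247.4 228. ] [[236.0, 224.10000610351562], [242.1999969482422, 217.39999389648438], [258.5, 232.39999389648438], [252.3000030517578, 239.1999969482422]]
[[0.54, 0.153], [0.555, 0.14], [0.521, 0.104], [0.506, 0.118]]
scene Y 357 [143.  160.4] [[125.80000305175781, 163.1999969482422], [153.1999969482422, 144.8000030517578], [162.3000030517578, 158.5], [134.8000030517578, 176.8000030517578]]
scene B 44 [67.6 79.4] [[62.20000076293945, 78.5999984741211], [71.19999694824219, 75.5999984741211], [72.69999694824219, 80.0999984741211], [63.70000076293945, 83.0999984741211]]
scene B 109 [274.8 191. ] [[266.1000061035156, 184.60000610351562], [272.3999938964844, 180.5], [283.20001220703125, 197.3000030517578], [276.79998779296875, 201.3000030517578]]
```

Emit:
apply_moves([
  {"x": 0.05,"y": -0.064,"z": 0.002,"wz": 0.0792},
  {"x": 0.05,"y": -0.064,"z": 0.002,"wz": 0.0792},
  {"x": 0.05,"y": -0.064,"z": 0.002,"wz": 0.0792},
  {"x": 0.05,"y": -0.064,"z": 0.002,"wz": 0.0792},
  {"x": 0.05,"y": -0.064,"z": 0.002,"wz": 0.0792},
  {"x": 0.05,"y": -0.064,"z": 0.002,"wz": 0.0792},
  {"x": 0.05,"y": -0.064,"z": 0.002,"wz": 0.0792},
  {"x": 0.05,"y": -0.064,"z": 0.002,"wz": 0.0792},
  {"x": 0.05,"y": -0.064,"z": 0.002,"wz": 0.0792},
  {"x": 0.05,"y": -0.064,"z": 0.002,"wz": 0.0792},
], gripper=0.4, force=20)

```text
$.motion[0]: bad value
```

```bash
python3 - <<'E'
from h import *
np.set_printoptions(precision=4,suppress=True)
s=ctrl.read_state();print(s['position'],s['eef_rot'],s['joint_positions'],s['time'],s['finger_gap'])
f=grab('wrist','w1.png');print(f['f'],f['c2w'],f['tool_from_camera'])
for t in('module','pad_face'):
  for r in imaging.place_of('wrist',t): print(t,round(r['conf'],2),w(f,r['at']))
for nm,(lo,hi) in(('Y',YEL),('B',BLU)):
    for a,cc,m in blobs(mask(f['color'],lo,hi)):
        b=cv2.boxPoints(cv2.minAreaRect(np.argwhere(m)[:,::-1].astype(np.float32)))
        print(nm,a,cc,np.round(b,1).tolist(),[onz(f,u,v,.048 if nm=='B' else .106,True)[:2].round(3).tolist() for u,v in b])
E
```

```text
[0.2143 0.5336 0.2055] [0.1897 0.9818 0.     0.    ] [ 1.0385  0.2066  1.5415  0.      1.3935 -0.1505] 0.8 0.9989741563711602
297.3186396354542 [[ 0.3729  0.897   0.2373  0.1459]
 [ 0.9279 -0.3609 -0.094   0.5595]
 [ 0.0013  0.2552 -0.9669  0.3846]
 [ 0.      0.      0.      1.    ]] [[-0.0004 -0.9669 -0.2552  0.0731]
 [ 1.     -0.0007  0.0011 -0.0014]
 [-0.0012 -0.2552  0.9669 -0.1791]
 [ 0.      0.      0.      1.    ]]
B 10295 [459.6 136.6] [[417.3999938964844, 206.8000030517578], [428.1000061035156, 57.79999923706055], [503.5, 63.20000076293945], [492.79998779296875, 212.1999969482422]] [[0.32, 0.715], [0.141, 0.791], [0.176, 0.933], [0.385, 0.85]]
```

View pics/w1.png

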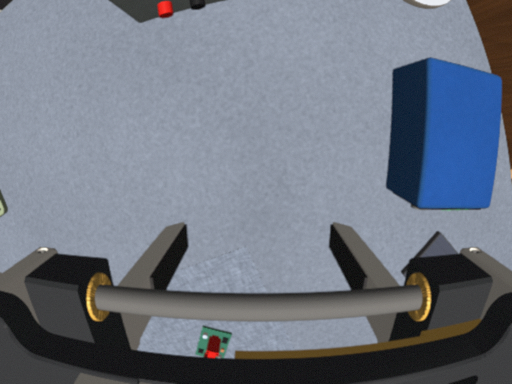

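The picture is from the start pose, since the move was refused. It shows the fingers and a bar at rows 230–360, and the red module at (213,343). I'll resend with all six numbers in each row.

Emit:
apply_moves([
  {"x": 0.05,"y": -0.064,"z": 0.002,"wx": 0.0,"wy": 0.0,"wz": 0.0792},
  {"x": 0.05,"y": -0.064,"z": 0.002,"wx": 0.0,"wy": 0.0,"wz": 0.0792},
  {"x": 0.05,"y": -0.064,"z": 0.002,"wx": 0.0,"wy": 0.0,"wz": 0.0792},
  {"x": 0.05,"y": -0.064,"z": 0.002,"wx": 0.0,"wy": 0.0,"wz": 0.0792},
  {"x": 0.05,"y": -0.064,"z": 0.002,"wx": 0.0,"wy": 0.0,"wz": 0.0792},
  {"x": 0.05,"y": -0.064,"z": 0.002,"wx": 0.0,"wy": 0.0,"wz": 0.0792},
  {"x": 0.05,"y": -0.064,"z": 0.002,"wx": 0.0,"wy": 0.0,"wz": 0.0792},
  {"x": 0.05,"y": -0.064,"z": 0.002,"wx": 0.0,"wy": 0.0,"wz": 0.0792},
  {"x": 0.05,"y": -0.064,"z": 0.002,"wx": 0.0,"wy": 0.0,"wz": 0.0792},
  {"x": 0.05,"y": -0.064,"z": 0.002,"wx": 0.0,"wy": 0.0,"wz": 0.0792},
], gripper=0.4, force=20)

```text
time: 1.95
position: [0.5153, 0.1478, 0.2178]
eef_rot: [-0.394, 0.919, 0.0, 0.0]
force: [0.7, 0.3, 0.6]
finger_gap: 0.608
grasp_force: 0.0
```

```bash
python3 - <<'E'
from h import *
np.set_printoptions(precision=4,suppress=True)
s=ctrl.read_state();print(s['position'],s['eef_rot'],s['joint_positions'],s['time'],s['finger_gap'])
f=grab('wrist','w2.png')
for t in('module','pad_face'):
  for r in imaging.place_of('wrist',t): print(t,round(r['conf'],2),w(f,r['at']))
for nm,(lo,hi) in(('Y',YEL),('B',BLU)):
    for a,cc,m in blobs(mask(f['color'],lo,hi)):
        b=cv2.boxPoints(cv2.minAreaRect(np.argwhere(m)[:,::-1].astype(np.float32)))
        print(nm,a,cc,np.round(b,1).tolist(),[onz(f,u,v,.048 if nm=='B' else .106,True)[:2].round(3).tolist() for u,v in b])
E
```

```text
[0.5153 0.1478 0.2178] [-0.3944  0.9189  0.      0.0004] [ 0.1178  0.1136  1.6227  0.0002  1.4045 -2.264 ] 1.95 0.6075299586503712
module 0.94 [ 0.4043  0.172  -0.0006]
module 0.79 [ 0.5224  0.1333 -0.0001]
module 0.61 [ 0.5458  0.2465 -0.0014]
pad_face 0.96 [ 0.5911 -0.1396  0.1078]
pad_face 0.2 [0.7021 0.0717 0.    ]
Y 1494 [44.1 67.7] [[14.899999618530273, 78.19999694824219], [51.900001525878906, 38.29999923706055], [72.80000305175781, 57.70000076293945], [35.70000076293945, 97.5999984741211]] [[0.633, -0.171], [0.561, -0.154], [0.557, -0.108], [0.625, -0.121]]
B 2081 [58.  81.7] [[4.699999809265137, 88.30000305175781], [58.79999923706055, 28.799999237060547], [98.0999984741211, 64.5], [44.0, 124.0]] [[0.692, -0.232], [0.563, -0.204], [0.556, -0.108], [0.674, -0.124]]
B 557 [239.5 177.9] [[231.0, 158.0], [248.0, 158.0], [248.0, 198.0], [231.0, 198.0]] [[0.519, 0.103], [0.505, 0.117], [0.539, 0.153], [0.554, 0.138]]
B 212 [ 11.2 258.1] [[-8.800000190734863, 257.3999938964844], [12.399999618530273, 242.6999969482422], [22.399999618530273, 257.0], [1.2999999523162842, 271.79998779296875]] [[0.975, -0.101], [0.889, -0.071], [0.894, -0.04], [0.98, -0.067]]
```

View pics/w2.png

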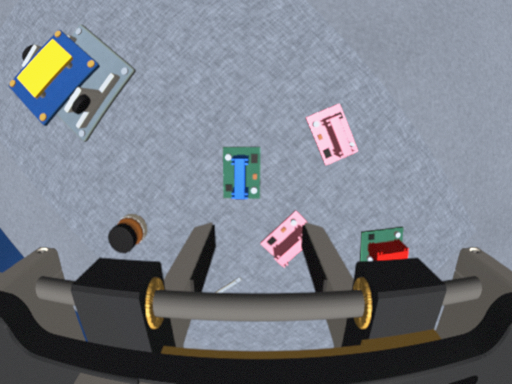

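The wrist view shows the blue rib standing vertical at (240,178), which is already aligned with the fingers. Its centre works out to (0.530, 0.128), in agreement with the top view. I'll go down around it.

Emit:
apply_moves([
  {"x": 0.0125,"y": -0.0165,"z": -0.045,"wx": 0,"wy": 0,"wz": 0},
  {"x": 0.012,"y": -0.0165,"z": -0.045,"wx": 0,"wy": 0,"wz": 0},
  {"x": 0,"y": 0,"z": -0.045,"wx": 0,"wy": 0,"wz": 0},
  {"x": 0,"y": 0,"z": -0.045,"wx": 0,"wy": 0,"wz": 0},
  {"x": 0,"y": 0,"z": -0.045,"wx": 0,"wy": 0,"wz": 0},
  {"x": 0,"y": 0,"z": -0.045,"wx": 0,"wy": 0,"wz": 0},
  {"x": 0,"y": 0,"z": -0.025,"wx": 0,"wy": 0,"wz": 0},
  {"x": 0,"y": 0,"z": -0.02,"wx": 0,"wy": 0,"wz": 0},
  {"x": 0,"y": 0,"z": -0.013,"wx": 0,"wy": 0,"wz": 0},
  {"x": 0,"y": 0,"z": -0.008,"wx": 0,"wy": 0,"wz": 0},
])

```text
time: 3.1
position: [0.5293, 0.1301, 0.0159]
eef_rot: [-0.392, 0.92, -0.0, 0.0]
force: [0.3, -0.3, -0.2]
finger_gap: 0.599
grasp_force: 0.0
```

Emit:
apply_moves([
  {"x": 0,"y": 0,"z": 0,"wx": 0,"wy": 0,"wz": 0},
  {"x": 0,"y": 0,"z": 0,"wx": 0,"wy": 0,"wz": 0},
  {"x": 0,"y": 0,"z": 0,"wx": 0,"wy": 0,"wz": 0},
  {"x": 0,"y": 0,"z": 0,"wx": 0,"wy": 0,"wz": 0},
  {"x": 0,"y": 0,"z": 0,"wx": 0,"wy": 0,"wz": 0},
  {"x": 0,"y": 0,"z": 0,"wx": 0,"wy": 0,"wz": 0},
  {"x": 0,"y": 0,"z": 0,"wx": 0,"wy": 0,"wz": 0},
  {"x": 0,"y": 0,"z": 0,"wx": 0,"wy": 0,"wz": 0},
  {"x": 0,"y": 0,"z": 0,"wx": 0,"wy": 0,"wz": 0},
  {"x": 0,"y": 0,"z": 0,"wx": 0,"wy": 0,"wz": 0},
], gripper=1, force=25)

```text
time: 4.1
position: [0.5292, 0.1298, 0.0161]
eef_rot: [-0.392, 0.92, -0.0, 0.0]
force: [0.4, -0.6, 2.9]
finger_gap: 0.13
grasp_force: 25.0
```

Gripped: the 12.2 mm opening matches the rib. Next I lift, then carry it to a hover beyond the pad so the wrist camera can look at the pad.

Emit:
apply_moves([
  {"x": 0,"y": 0,"z": 0.04,"wx": 0,"wy": 0,"wz": 0},
  {"x": 0,"y": 0,"z": 0.06,"wx": 0,"wy": 0,"wz": 0},
  {"x": 0,"y": 0,"z": 0.07,"wx": 0,"wy": 0,"wz": 0},
  {"x": 0,"y": 0,"z": 0.07,"wx": 0,"wy": 0,"wz": 0},
  {"x": 0.03,"y": -0.055,"z": 0.02,"wx": 0,"wy": 0,"wz": -0.06},
  {"x": 0.03,"y": -0.055,"z": 0.02,"wx": 0,"wy": 0,"wz": -0.06},
  {"x": 0.03,"y": -0.055,"z": 0.02,"wx": 0,"wy": 0,"wz": -0.06},
  {"x": 0.03,"y": -0.055,"z": 0.02,"wx": 0,"wy": 0,"wz": -0.06},
  {"x": 0.03,"y": -0.055,"z": 0.02,"wx": 0,"wy": 0,"wz": -0.06},
  {"x": 0.03,"y": -0.055,"z": 0.02,"wx": 0,"wy": 0,"wz": -0.06},
])

```text
time: 5.1
position: [0.6371, -0.0694, 0.2315]
eef_rot: [-0.131, 0.991, 0.0, -0.001]
force: [-0.0, 0.9, 0.2]
finger_gap: 0.123
grasp_force: 25.0
```

Emit:
apply_moves([
  {"x": 0.025,"y": -0.04,"z": 0.02,"wx": 0,"wy": 0,"wz": -0.06},
  {"x": 0.025,"y": -0.04,"z": 0.02,"wx": 0,"wy": 0,"wz": -0.06},
  {"x": 0.02,"y": -0.04,"z": 0,"wx": 0,"wy": 0,"wz": -0.06},
  {"x": 0,"y": 0,"z": 0,"wx": 0,"wy": 0,"wz": 0},
  {"x": 0,"y": 0,"z": 0,"wx": 0,"wy": 0,"wz": 0},
  {"x": 0,"y": 0,"z": 0,"wx": 0,"wy": 0,"wz": 0},
  {"x": 0,"y": 0,"z": 0,"wx": 0,"wy": 0,"wz": 0},
  {"x": 0,"y": 0,"z": 0,"wx": 0,"wy": 0,"wz": 0},
  {"x": 0,"y": 0,"z": 0,"wx": 0,"wy": 0,"wz": 0},
  {"x": 0,"y": 0,"z": 0,"wx": 0,"wy": 0,"wz": 0},
])

```text
time: 6.1
position: [0.6789, -0.1398, 0.256]
eef_rot: [0.002, 1.0, -0.0, 0.0]
force: [-0.7, 0.5, -1.2]
finger_gap: 0.127
grasp_force: 25.0
```

```bash
python3 - <<'E'
from h import *
np.set_printoptions(precision=4,suppress=True)
s=ctrl.read_state();print(s['position'],s['eef_rot'],s['joint_positions'],s['time'],s['finger_gap'],s['grasp_force'],s['force'])
f=grab('wrist','w3.png')
for t in('module','pad_face'):
  for r in imaging.place_of('wrist',t): print(t,round(r['conf'],2),w(f,r['at']))
for a,cc,m in blobs(mask(f['color'],*YEL)):
    ap=cv2.approxPolyDP(cv2.findContours(m.astype(np.uint8),0,2)[0][0],8,True)[:,0]
    print(a,cc,ap.tolist(),[onz(f,u,v,.106,True)[:2].round(3).tolist() for u,v in ap])
E
```

```text
[ 0.6789 -0.1398  0.256 ] [ 0.0016  1.     -0.      0.0001] [-0.3277  0.4283  1.1517  0.      1.5613 -1.8954] 6.1 0.12738233083550504 24.998593032360077 [-0.6974  0.5137 -1.1592]
module 0.88 [ 0.6759 -0.1386  0.2379]
module 0.79 [ 0.5479  0.2462 -0.0018]
module 0.58 [ 0.4062  0.1713 -0.0002]
pad_face 0.63 [ 0.5902 -0.1399  0.1043]
2126 [260.  109.7] [[276, 82], [239, 85], [243, 137], [282, 133]] [[0.563, -0.121], [0.567, -0.162], [0.625, -0.158], [0.62, -0.115]]
```

View pics/w3.png

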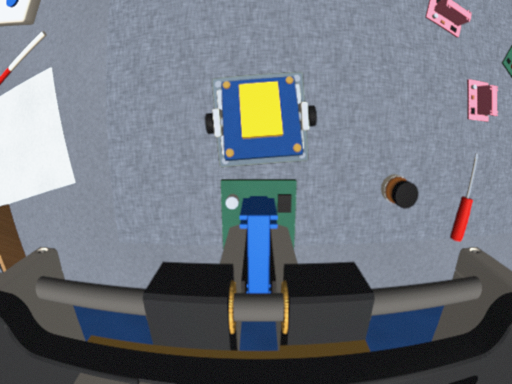

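The wrist view shows the module held straight, with its board at (222–296, 180–250). The yellow pad is at (260,110) on its blue plate. I'll enlarge the pad in all three views to see which faces show.

```bash
python3 - <<'E'
import cv2,numpy as np
o=[]
for n,(u,v),h in(('top0',(372,192),33),('scene0',(143,172),33),('w3',(260,118),50)):
    c=cv2.imread(f'pics/{n}.png')[v-h:v+h,u-h:u+h];c=cv2.resize(c,(390,390),interpolation=cv2.INTER_CUBIC)if n=='w3' else cv2.resize(c,(200,200),interpolation=cv2.INTER_CUBIC);o.append(c)
cv2.imwrite('pics/z1.png',np.hstack([np.vstack(o[:2]+[np.zeros((0,200,3),np.uint8)])[:390],o[2]]))
E
```

```text
(no output)
```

View pics/z1.png

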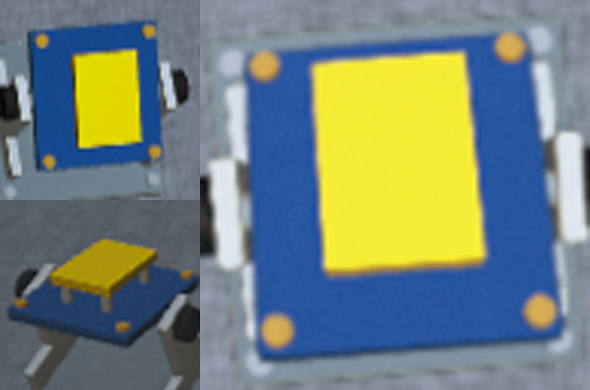

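```bash
cat > fit.py <<'E'
from h import *
def quad(p,L,W,d,n=12):
    x,y,yaw,t=p[:4];M=padR(yaw,t);ax=np.array([x,y,.075])
    c=[(L/2,W/2),(L/2,-W/2),(-L/2,-W/2),(-L/2,W/2)]
    return np.array([ax+M@np.array([a,b,d]) for a,b in c])
def edgept(f,fish,q):   # dense outline in pixels (fisheye bends edges)
    P=np.vstack([q[i]+(q[(i+1)%4]-q[i])*np.linspace(0,1,40,endpoint=False)[:,None] for i in range(4)])
    return projf(f,P,fish)
def cont(f,kind,c0):
    img=cv2.resize(f['color'],None,fx=4,fy=4,interpolation=cv2.INTER_CUBIC)
    hsv=cv2.cvtColor(img,cv2.COLOR_BGR2HSV)
    if kind=='Y':
        m=cv2.inRange(hsv,(20,120,60),(36,255,255));l=cv2.connectedComponents(m)[1]
        k=l==l[int(c0[1]*4),int(c0[0]*4)];v=np.median(hsv[...,2][k]);m=(k&(hsv[...,2]>.86*v)).astype(np.uint8)
    else:
        m=cv2.inRange(hsv,(98,150,60),(120,255,255));l=cv2.connectedComponents(m)[1]
        k=l==l[int(c0[1]*4),int(c0[0]*4)];m=k.astype(np.uint8)
    cs=max(cv2.findContours(m,0,1)[0],key=cv2.contourArea)
    if kind=='B': cs=cv2.convexHull(cs)
    poly=cs[:,0].astype(float)
    d=np.r_[poly,poly[:1]];s=np.r_[0,np.cumsum(np.hypot(*np.diff(d,axis=0).T))];t=np.linspace(0,s[-1],80)
    return (np.c_[np.interp(t,s,d[:,0]),np.interp(t,s,d[:,1])]+.5)/4-.5
def solve(views,p0,shift=True):
    # views: (frame,fish,kind,contour)
    fr=[];ids=[]
    for v in views:
        k=[i for i,g in enumerate(fr) if g is v[0]]
        if not k: fr.append(v[0]);k=[len(fr)-1]
        ids.append(k[0])
    def res(p):
        r=[]
        for v,i in zip(views,ids):
            q=quad(p,*((.064,.044,.034) if v[2]=='Y' else (.1,.09,.012)))
            e=edgept(v[0],v[1],q)+p[4+2*i:6+2*i]
            e2=np.roll(e,-1,0);c=v[3]
            a=c[:,None]-e[None];b=(e2-e)[None];u=np.clip((a*b).sum(2)/(b*b).sum(2),0,1)
            r.append(np.sqrt(((a-u[...,None]*b)**2).sum(2).min(1)+1e-4))
        return np.r_[np.concatenate(r),np.asarray(p[4:])*4]
    s=least_squares(res,np.r_[p0,np.zeros(2*len(fr))],loss='soft_l1',f_scale=.5,x_scale=np.r_[.01,.01,.1,.1,np.ones(2*len(fr))])
    return s.x,np.sqrt(np.mean(res(s.x)**2))
E
python3 - <<'E'
from fit import *
np.set_printoptions(precision=4,suppress=True)
p0=[.608,-.138,.08,.4]
fw=grab('wrist');ft=grab('top');fs=grab('scene')
V={'wY':(fw,True,'Y',(260,110)),'wB':(fw,True,'B',(230,115)),'tY':(ft,False,'Y',(374,191)),'sY':(fs,False,'Y',(146,157))}
# top camera may now be hidden by the arm
h=cv2.cvtColor(ft['color'],cv2.COLOR_BGR2HSV)[191,374];print(h)
V={k:(a,b,c,cont(a,c,d)) for k,(a,b,c,d) in V.items() if k!='tY' or (20<h[0]<36 and h[1]>120)}
for ks in (['wY'],['wB'],['wY','wB'],['sY'],['wY','sY'],list(V)):
    if all(k in V for k in ks):
        x,e=solve([V[k] for k in ks],p0);print(ks,x,e, x[:2]+padR(x[2],x[3])[:2,2]*.034)
E
```

```text
[ 29 255 231]
['wY'] [ 0.6053 -0.138   0.0728  0.3881 -0.0014 -0.0065] 0.406734454354254 [ 0.5924 -0.1389]
['wB'] [ 0.6054 -0.1378  0.0769  0.3912 -0.004  -0.012 ] 0.84185027322948 [ 0.5925 -0.1388]
['wY', 'wB'] [ 0.6054 -0.1379  0.0764  0.3911 -0.0034 -0.0185] 0.6659813692019027 [ 0.5925 -0.1389]
['sY'] [ 0.6047 -0.1348  0.0979  0.3765  0.004   0.011 ] 0.2656197846460988 [ 0.5922 -0.136 ]
['wY', 'sY'] [ 0.6051 -0.1378  0.0793  0.381  -0.0844 -0.0004  0.9995  0.2358] 0.4869496904801877 [ 0.5925 -0.1388]
['wY', 'wB', 'tY', 'sY'] [ 0.6054 -0.1375  0.0788  0.3881 -0.2741 -0.0912 -0.1095 -0.2888  0.9131
  0.1223] 0.6171653180577779 [ 0.5926 -0.1385]
```

```bash
cat > plan.py <<'E'
from fit import *
face=np.array([.5925,-.1387,.1065]);YAW,T=.077,.386
D=.0161
def target(h,off=(0,0)):
    M=padR(YAW,T);Rt=np.c_[-M[:,0],M[:,1],-M[:,2]]
    return face+M[:,2]*(D+h)-Rt[:,0]*off[0]-Rt[:,1]*off[1],Rt
def delta(h,off=(0,0)):
    s=ctrl.read_state();P,Rt=target(h,off)
    r=(R.from_matrix(Rt)*R.from_quat(s['eef_rot']).inv()).as_rotvec()
    print('P',P.round(4),'dp units',((P-s['position'])/.6).round(4),'rot units',(r/1.5).round(4),'force',np.round(s['force'],2),'t',s['time'])
    return Rt
E
python3 - <<'E'
from plan import *
f=grab('wrist');s=ctrl.read_state()
img=cv2.resize(f['color'],None,fx=4,fy=4,interpolation=cv2.INTER_CUBIC)
m=cv2.inRange(cv2.cvtColor(img,cv2.COLOR_BGR2HSV),(60,80,30),(90,255,255))
l=cv2.connectedComponents(m)[1];k=l==l[185*4,255*4]
yy,xx=np.nonzero(k);Rt=R.from_quat(s['eef_rot']).as_matrix()
tl=lambda u,v:(Rt.T@(onz(f,u,v,s['position'][2]-D+.006,True)-s['position']))
fy=yy.min()/4
for u in (230,258,288): 
    v=np.nonzero(k[:,u*4])[0].min()/4; print('front',u,v,tl(u,v).round(4))
for v in (185,200,215):
    a=np.nonzero(k[v*4])[0]; print('sides',v,a.min()/4,a.max()/4,tl(a.min()/4,v).round(4),tl(a.max()/4,v).round(4))
delta(.04)
E
```

```text
front 230 180.0 [ 0.0347 -0.0198  0.0101]
front 258 179.75 [ 0.0348 -0.0016  0.0101]
front 288 179.75 [0.0348 0.018  0.0101]
sides 185 221.25 296.0 [ 0.0314 -0.0256  0.0101] [0.0313 0.0233 0.0101]
sides 200 221.5 295.5 [ 0.0212 -0.0258  0.0101] [0.0211 0.0233 0.0101]
sides 215 222.25 295.0 [ 0.0107 -0.0256  0.0101] [0.0106 0.0234 0.0101]
P [ 0.5714 -0.1403  0.1585] dp units [-1.792e-01 -1.000e-04 -1.623e-01] rot units [ 0.0094 -0.2572  0.0532] force [-0.31 -0.53 -0.36] t 6.45
```

The board sits centred in the grip: 0.2 mm off along the rib, and a camera bias of about 1.2 mm in y. The pad fit gives slope 0.386 rad, yaw 0.077 and face (0.5925, -0.1375, 0.1065). Now I'll tilt and move to 40 mm off the pad.

Emit:
apply_moves([
  {"x": -0.03,"y": 0.0004,"z": -0.027,"wx": 0.0016,"wy": -0.0429,"wz": 0.0089},
  {"x": -0.03,"y": 0.0004,"z": -0.027,"wx": 0.0016,"wy": -0.0429,"wz": 0.0089},
  {"x": -0.03,"y": 0.0004,"z": -0.027,"wx": 0.0016,"wy": -0.0429,"wz": 0.0089},
  {"x": -0.03,"y": 0.0004,"z": -0.027,"wx": 0.0016,"wy": -0.0429,"wz": 0.0089},
  {"x": -0.03,"y": 0.0004,"z": -0.027,"wx": 0.0016,"wy": -0.0429,"wz": 0.0089},
  {"x": -0.0292,"y": 0.0004,"z": -0.0273,"wx": 0.0014,"wy": -0.0427,"wz": 0.0087},
  {"x": 0,"y": 0,"z": 0,"wx": 0,"wy": 0,"wz": 0},
  {"x": 0,"y": 0,"z": 0,"wx": 0,"wy": 0,"wz": 0},
  {"x": 0,"y": 0,"z": 0,"wx": 0,"wy": 0,"wz": 0},
  {"x": 0,"y": 0,"z": 0,"wx": 0,"wy": 0,"wz": 0},
])

```text
time: 7.45
position: [0.5745, -0.14, 0.1615]
eef_rot: [-0.038, 0.98, 0.006, 0.194]
force: [-0.7, -0.1, 0.1]
finger_gap: 0.126
grasp_force: 25.0
```

```bash
sed -i 's/-.1387,.1065/-.1375,.1065/' plan.py; python3 - <<'E'
from plan import *
delta(.04);delta(.005)
fs=grab('scene');fw=grab('wrist');ft=grab('top')
def crop(f,u,v,h,s): return cv2.resize(f['color'][max(0,v-h):v+h,max(0,u-h):u+h],(s,s),interpolation=cv2.INTER_CUBIC)
cv2.imwrite('pics/z2.png',np.hstack([crop(fs,143,150,48,390),crop(fw,256,190,80,390)]))
E
```

```text
P [ 0.5714 -0.1391  0.1585] dp units [-0.0052  0.0015 -0.005 ] rot units [ 0.0018  0.003  -0.0004] force [-0.68 -0.06  0.07] t 7.45
P [ 0.5846 -0.1381  0.126 ] dp units [ 0.0167  0.0031 -0.059 ] rot units [ 0.0018  0.003  -0.0004] force [-0.68 -0.06  0.07] t 7.45
```

View pics/z2.png

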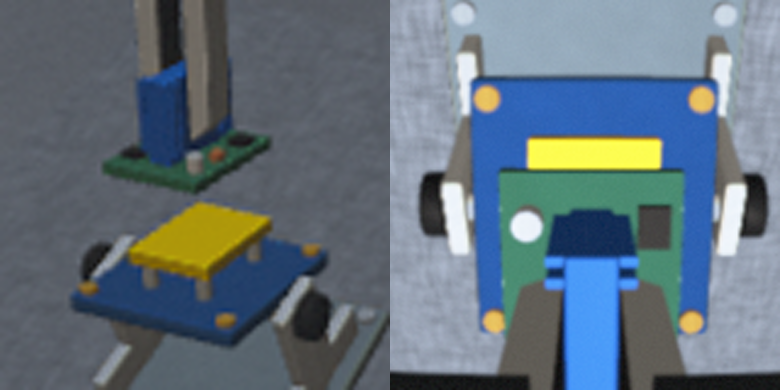

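```bash
cat > chk.py <<'E'
from plan import *
def check():
    s=ctrl.read_state();f=grab('wrist');C=f['tool_from_camera']
    img=cv2.resize(f['color'],None,fx=4,fy=4,interpolation=cv2.INTER_CUBIC);hsv=cv2.cvtColor(img,cv2.COLOR_BGR2HSV)
    Rt=R.from_quat(s['eef_rot']).as_matrix()
    zp=Rt[:,2]@(face-s['position'])
    def tl(u,v,z):
        d=np.array([(u-f['cx']),(v-f['cy'])])/f['f'];r=np.hypot(*d);d=C[:3,:3]@np.r_[d/r*np.sin(r),np.cos(r)];o=C[:3,3]
        return o+d*(z-o[2])/d[2]
    for nm,m,z in(('pad',cv2.inRange(hsv,(20,120,130),(36,255,255)),zp),('board',cv2.inRange(hsv,(60,80,30),(90,255,255)),D-.006),('plate',cv2.inRange(hsv,(98,150,60),(120,255,255)),zp+.022)):
        m[:, :800]=0;m[:,1280:]=0;m[:400]=0;m[1100:]=0
        n,l,st,_=cv2.connectedComponentsWithStats(m);i=1+np.argmax(st[1:,4]) if n>1 else None
        if i is None: print(nm,'none');continue
        k=l==i
        yy=np.nonzero(k.sum(1)>60)[0];v0=yy.min();
        row=np.nonzero(k[v0+(18 if nm=='pad' else 24)])[0];vv=(v0+(18 if nm=='pad' else 24))/4
        a,b=tl(row.min()/4-.4,vv,z),tl(row.max()/4-.1,vv,z)
        cols=np.linspace(row.min()+20,row.max()-20,7).astype(int)
        top=np.array([tl(c/4-.4,np.nonzero(k[:,c])[0].min()/4-.4,z) for c in cols])
        sl=np.polyfit(top[:,1],top[:,0],1)[0]
        print(nm,st[i,4]/16,'y',a[1].round(4),b[1].round(4),'mid',((a+b)/2)[1].round(4),'w',(b-a)[1].round(4),'front x',np.median(top[:,0]).round(4),'slope',sl.round(4))
E
python3 -c "
from chk import *
check()"
```

```text
pad 616.25 y -0.0229 0.0207 mid -0.0011 w 0.0437 front x 0.0351 slope -0.0044
board 2070.8125 y -0.026 0.0233 mid -0.0014 w 0.0492 front x 0.0349 slope -0.0032
plate 3836.0625 y -0.0343 0.0326 mid -0.0008 w 0.0668 front x 0.0529 slope -0.0037
```

Module and pad line up within about 0.3 mm across and 1 mrad in yaw. I'll come in to about 10 mm off, with the small corrections included.

Emit:
apply_moves([
  {"x": 0.0028,"y": 0.0004,"z": -0.0102,"wx": 0.0009,"wy": 0.0015,"wz": 0},
  {"x": 0.0028,"y": 0.0004,"z": -0.0102,"wx": 0.0009,"wy": 0.0015,"wz": 0},
  {"x": 0.0028,"y": 0.0004,"z": -0.0102,"wx": 0,"wy": 0,"wz": 0},
  {"x": 0.0028,"y": 0.0004,"z": -0.0102,"wx": 0,"wy": 0,"wz": 0},
  {"x": 0.0029,"y": 0.0005,"z": -0.0103,"wx": 0,"wy": 0,"wz": 0},
  {"x": 0,"y": 0,"z": 0,"wx": 0,"wy": 0,"wz": 0},
  {"x": 0,"y": 0,"z": 0,"wx": 0,"wy": 0,"wz": 0},
  {"x": 0,"y": 0,"z": 0,"wx": 0,"wy": 0,"wz": 0},
  {"x": 0,"y": 0,"z": 0,"wx": 0,"wy": 0,"wz": 0},
  {"x": 0,"y": 0,"z": 0,"wx": 0,"wy": 0,"wz": 0},
])

```text
time: 8.65
position: [0.5801, -0.1376, 0.1282]
eef_rot: [-0.038, 0.981, 0.009, 0.19]
force: [0.4, -1.4, -1.2]
finger_gap: 0.129
grasp_force: 25.0
```

```bash
python3 - <<'E'
from chk import *
delta(.01);check()
for i in range(3):
    fs=grab('scene')
c=fs['color'][110:210,95:195];cv2.imwrite('pics/z3.png',cv2.resize(c,(600,600),interpolation=cv2.INTER_CUBIC))
delta(.01)
E
```

```text
P [ 0.5827 -0.1383  0.1307] dp units [ 0.0044 -0.001   0.0041] rot units [-0.0015 -0.0026  0.    ] force [ 0.36 -1.38 -1.21] t 8.65Traceback (most recent call last):
  File "<stdin>", line 2, in <module>
  File "chk.py", line 15, in check
    yy=np.nonzero(k.sum(1)>60)[0];v0=yy.min();
                                     ~~~~~~^^
    return umr_minimum(a, axis, None, out, keepdims, initial, where)
ValueError: zero-size array to reduction operation minimum which has no identity
```

```bash
python3 - <<'E'
from chk import *
for i in range(3):
    delta(.01); fs=grab('scene')
delta(.01)
fw=grab('wrist')
c=fs['color'][110:200,95:195];d=fw['color'][130:230,206:306]
cv2.imwrite('pics/z3.png',np.hstack([cv2.resize(c,(400,360),interpolation=cv2.INTER_CUBIC),cv2.resize(d,(360,360),interpolation=cv2.INTER_CUBIC)]))
E
```

```text
P [ 0.5827 -0.1383  0.1307] dp units [ 0.0044 -0.001   0.0041] rot units [-0.0015 -0.0026 -0.    ] force [ 0.21 -0.1  -0.79] t 8.7
P [ 0.5827 -0.1383  0.1307] dp units [ 0.0045 -0.0011  0.0043] rot units [-0.0016 -0.0028 -0.    ] force [ 0.2  -0.07 -0.64] t 8.75
P [ 0.5827 -0.1383  0.1307] dp units [ 0.0045 -0.0012  0.0044] rot units [-0.0016 -0.0028 -0.    ] force [-0.01 -0.66 -1.18] t 8.8
P [ 0.5827 -0.1383  0.1307] dp units [ 0.0046 -0.0012  0.0045] rot units [-0.0017 -0.0029  0.    ] force [-0.76  0.19 -0.76] t 8.85
```

View pics/z3.png

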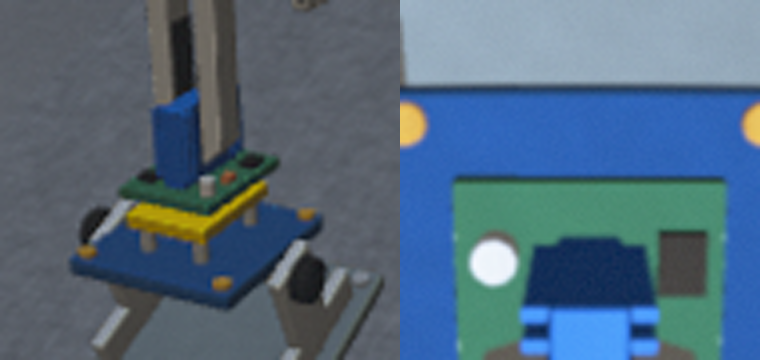

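The left view shows the board about 7 mm over the pad and parallel to it. The right view shows the board covering the pad and square to the plate. The arm settles slowly, so my last correction overshot. I'll undo that with a refined face position.

```bash
sed -i 's/\[.5925,-.1375,.1065\]/[.5929,-.1379,.1066]/' plan.py; python3 -c "
from plan import *
delta(.01)"
```

```text
P [ 0.5831 -0.1387  0.1308] dp units [ 0.0053 -0.0019  0.0047] rot units [-0.0017 -0.0029 -0.    ] force [ 0.84  0.09 -0.29] t 8.9
```

Emit:
apply_moves([
  {"x": 0.0026,"y": -0.001,"z": 0.0024,"wx": -0.0017,"wy": -0.003,"wz": 0},
  {"x": 0.0026,"y": -0.001,"z": 0.0024,"wx": 0,"wy": 0,"wz": 0},
  {"x": 0,"y": 0,"z": 0,"wx": 0,"wy": 0,"wz": 0},
  {"x": 0,"y": 0,"z": 0,"wx": 0,"wy": 0,"wz": 0},
  {"x": 0,"y": 0,"z": 0,"wx": 0,"wy": 0,"wz": 0},
  {"x": 0,"y": 0,"z": 0,"wx": 0,"wy": 0,"wz": 0},
  {"x": 0,"y": 0,"z": 0,"wx": 0,"wy": 0,"wz": 0},
  {"x": 0,"y": 0,"z": 0,"wx": 0,"wy": 0,"wz": 0},
  {"x": 0,"y": 0,"z": 0,"wx": 0,"wy": 0,"wz": 0},
  {"x": 0,"y": 0,"z": 0,"wx": 0,"wy": 0,"wz": 0},
])

```text
time: 9.9
position: [0.583, -0.1387, 0.1307]
eef_rot: [-0.038, 0.981, 0.007, 0.192]
force: [-0.2, 0.5, -0.5]
finger_gap: 0.125
grasp_force: 25.0
```

```bash
python3 - <<'E'
from chk import *
delta(.01)
from scipy.spatial.transform import Rotation
fs=grab('scene','s4.png');fw=grab('wrist','w4.png')
# plate vs board in tool frame (wrist), plate edges at several rows
s=ctrl.read_state();delta(.01)
F=[]
for i in range(6): grab('scene');s=ctrl.read_state();F.append(np.r_[s['position'],s['force']])
print(np.mean(F,0).round(4),np.std(F,0).round(3))
try: check()
except Exception as e: print(e)
delta(0)
E
```

```text
P [ 0.5831 -0.1387  0.1308] dp units [0.0002 0.0001 0.0002] rot units [-0.     -0.0001 -0.    ] force [-0.17  0.47 -0.53] t 9.9
P [ 0.5831 -0.1387  0.1308] dp units [0.0001 0.0001 0.0001] rot units [-0.0001 -0.     -0.    ] force [ 0.93  0.77 -0.72] t 10.0
[ 0.583  -0.1387  0.1307 -0.1584 -0.4016 -1.0329] [0.    0.    0.    0.387 0.55  0.475]
zero-size array to reduction operation minimum which has no identity
P [ 0.5869 -0.1384  0.1215] dp units [ 0.0064  0.0006 -0.0153] rot units [-0.     -0.0001 -0.    ] force [ 0.39  0.2  -0.36] t 10.35
```

The pose is now on target to 0.1 mm. I'll go in slowly along the normal, 8 mm first.

Emit:
apply_moves([
  {"x": 0.001,"y": 0.0001,"z": -0.00246,"wx": 0,"wy": 0,"wz": 0},
  {"x": 0.001,"y": 0.0001,"z": -0.00246,"wx": 0,"wy": 0,"wz": 0},
  {"x": 0.001,"y": 0.0001,"z": -0.00246,"wx": 0,"wy": 0,"wz": 0},
  {"x": 0.001,"y": 0.0001,"z": -0.00246,"wx": 0,"wy": 0,"wz": 0},
  {"x": 0.001,"y": 0,"z": -0.00246,"wx": 0,"wy": 0,"wz": 0},
  {"x": 0,"y": 0,"z": 0,"wx": 0,"wy": 0,"wz": 0},
  {"x": 0,"y": 0,"z": 0,"wx": 0,"wy": 0,"wz": 0},
  {"x": 0,"y": 0,"z": 0,"wx": 0,"wy": 0,"wz": 0},
  {"x": 0,"y": 0,"z": 0,"wx": 0,"wy": 0,"wz": 0},
  {"x": 0,"y": 0,"z": 0,"wx": 0,"wy": 0,"wz": 0},
])

```text
time: 11.35
position: [0.586, -0.1385, 0.1234]
eef_rot: [-0.038, 0.981, 0.007, 0.192]
force: [-0.0, -0.2, 0.1]
finger_gap: 0.129
grasp_force: 25.0
```

```bash
cat > rd.py <<'E'
from chk import *
def rd(n=8,view=None):
    M=padR(YAW,T);A=[]
    for i in range(n):
        f=grab('scene');s=ctrl.read_state();A.append(np.r_[s['position'],s['force'],s['torque']])
    a=np.mean(A,0);loc=M.T@(a[:3]-face)
    print('t',s['time'],'pad-frame TCP mm',(loc*1e3-[0,0,D*1e3]).round(2),'F pad frame',(M.T@a[3:6]).round(2),'std',(np.std(np.array(A)[:,3:6]@M,0)).round(2),'Tq',(M.T@a[6:]).round(3),'grip',s['grasp_force'],s['finger_gap'])
    if view: cv2.imwrite('pics/'+view,cv2.resize(f['color'][110:200,95:195],(640,576),interpolation=cv2.INTER_CUBIC))
    return f
E
python3 -c "
from rd import *
rd(8)"
```

```text
t 11.75 pad-frame TCP mm [-0.09 -0.04  2.01] F pad frame [-0.28  0.04 -0.6 ] std [0.54 0.36 0.33] Tq [ 0.038  0.228 -0.023] grip 24.998620748519897 0.12621547930276683
```

Emit:
apply_moves([
  {"x": 0.0006,"y": 0,"z": -0.0015,"wx": 0,"wy": 0,"wz": 0},
  {"x": 0.0006,"y": 0,"z": -0.0015,"wx": 0,"wy": 0,"wz": 0},
  {"x": 0.0006,"y": 0.0001,"z": -0.0015,"wx": 0,"wy": 0,"wz": 0},
  {"x": 0.0006,"y": 0.0001,"z": -0.0015,"wx": 0,"wy": 0,"wz": 0},
  {"x": 0,"y": 0,"z": 0,"wx": 0,"wy": 0,"wz": 0},
  {"x": 0,"y": 0,"z": 0,"wx": 0,"wy": 0,"wz": 0},
  {"x": 0,"y": 0,"z": 0,"wx": 0,"wy": 0,"wz": 0},
  {"x": 0,"y": 0,"z": 0,"wx": 0,"wy": 0,"wz": 0},
  {"x": 0,"y": 0,"z": 0,"wx": 0,"wy": 0,"wz": 0},
  {"x": 0,"y": 0,"z": 0,"wx": 0,"wy": 0,"wz": 0},
])

```text
time: 12.75
position: [0.5875, -0.1384, 0.1198]
eef_rot: [-0.038, 0.981, 0.007, 0.192]
force: [-2.2, 0.3, 3.1]
finger_gap: 0.127
grasp_force: 25.0
```

```bash
python3 -c "
from rd import *
rd(10,'z5.png')"
```

```text
t 13.25 pad-frame TCP mm [-0.01 -0.11 -1.85] F pad frame [-0.83 -0.03  3.84] std [0.37 0.49 0.52] Tq [ 0.017  0.429 -0.025] grip 24.999420046806335 0.12588264842086158
```

View pics/z5.png

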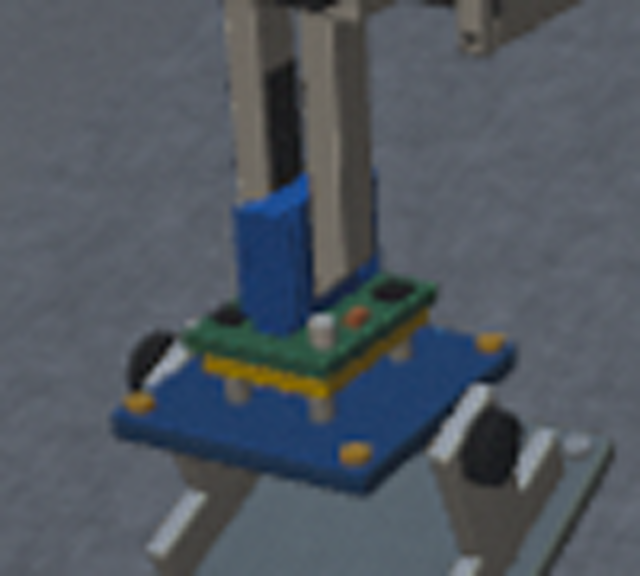

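The board lies flush on the pad and contact force is about 4.4 N, so the pad has gone in about 2 mm. I'll press on most of the remaining way.

Emit:
apply_moves([
  {"x": 0.0006,"y": 0.0001,"z": -0.0014,"wx": 0,"wy": 0,"wz": 0},
  {"x": 0.0006,"y": 0,"z": -0.0014,"wx": 0,"wy": 0,"wz": 0},
  {"x": 0.0006,"y": 0.0001,"z": -0.0014,"wx": 0,"wy": 0,"wz": 0},
  {"x": 0.0005,"y": 0,"z": -0.0014,"wx": 0,"wy": 0,"wz": 0},
  {"x": 0,"y": 0,"z": 0,"wx": 0,"wy": 0,"wz": 0},
  {"x": 0,"y": 0,"z": 0,"wx": 0,"wy": 0,"wz": 0},
  {"x": 0,"y": 0,"z": 0,"wx": 0,"wy": 0,"wz": 0},
  {"x": 0,"y": 0,"z": 0,"wx": 0,"wy": 0,"wz": 0},
  {"x": 0,"y": 0,"z": 0,"wx": 0,"wy": 0,"wz": 0},
  {"x": 0,"y": 0,"z": 0,"wx": 0,"wy": 0,"wz": 0},
])

```text
time: 14.25
position: [0.5889, -0.1383, 0.1164]
eef_rot: [-0.038, 0.981, 0.007, 0.192]
force: [-2.7, -0.7, 5.2]
finger_gap: 0.126
grasp_force: 25.0
```

```bash
python3 -c "
from rd import *
rd(16,'z6.png')
f=grab('wrist','w6.png')
for r in imaging.place_of('scene','pad_face')[:1]+imaging.place_of('scene','module')[:2]:
    pass
g=grab('scene')
M=padR(YAW,T)
for t in('pad_face','module'):
    for r in imaging.place_of('scene',t): print(t,r['conf'],w(g,r['at']),(M.T@(w(g,r['at'])-face)*1e3).round(1))
check()"
```

```text
t 15.05 pad-frame TCP mm [-0.06 -0.08 -5.51] F pad frame [-0.92 -0.57  5.94] std [0.57 0.39 0.46] Tq [-0.113  0.568 -0.011] grip 25.000076293945312 0.1286416279127771
pad_face 0.58 [ 0.59225438 -0.13622593  0.09999452] [-3.   1.7 -5.9]
module 0.89 [ 0.5467563   0.24690075 -0.00189228] [-56.  387.2 -94.3]
module 0.77 [ 0.59260372 -0.14036912  0.10112674] [-2.5 -2.4 -4.9]Traceback (most recent call last):
  File "<string>", line 11, in <module>
    check()
    ~~~~~^^
  File "chk.py", line 15, in check
    yy=np.nonzero(k.sum(1)>60)[0];v0=yy.min();
                                     ~~~~~~^^
    return umr_minimum(a, axis, None, out, keepdims, initial, where)
ValueError: zero-size array to reduction operation minimum which has no identity
```

View pics/z6.png

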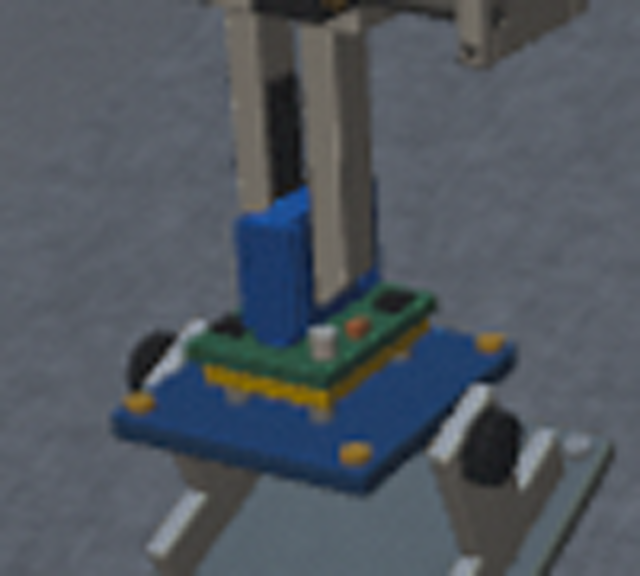

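```bash
python3 - <<'E'
import cv2,numpy as np
a=[cv2.cvtColor(cv2.imread(f'pics/{n}.png'),cv2.COLOR_BGR2GRAY) for n in('w3','w4','w6')]
# sub-pixel shift of the board patch and of the finger/gripper patch between pictures
for nm,(u0,v0,u1,v1) in(('board',(224,183,294,215)),('chipL',(224,192,242,212)),('chipR',(274,190,294,214)),('rib',(242,196,276,240)),('body',(150,262,230,340))):
    for i,j in((0,2),(1,2)):
        t=a[j][v0:v1,u0:u1];m=cv2.matchTemplate(a[i][v0-6:v1+6,u0-6:u1+6],t,5);_,s,_,(x,y)=cv2.minMaxLoc(m)
        def sub(l,c,r): return .5*(l-r)/(l-2*c+r)
        dx=sub(m[y,x-1],m[y,x],m[y,x+1]) if 0<x<12 else 0;dy=sub(m[y-1,x],m[y,x],m[y+1,x]) if 0<y<12 else 0
        print(nm,i,j,'w6 minus earlier px',round(6-x-dx,2),round(6-y-dy,2),round(s,3))
o=np.hstack([cv2.resize(cv2.imread(f'pics/{n}.png')[160:270,201:311],(390,390),interpolation=2) for n in('w4','w6')]);cv2.imwrite('pics/z7.png',o)
E
```

```text
board 0 2 w6 minus earlier px -0.08 -0.07 0.994
board 1 2 w6 minus earlier px -0.05 -0.01 0.998
chipL 0 2 w6 minus earlier px -0.1 -0.13 0.994
chipL 1 2 w6 minus earlier px -0.07 -0.09 0.998
chipR 0 2 w6 minus earlier px 0.05 -0.13 0.987
chipR 1 2 w6 minus earlier px -0.01 0.02 0.994
rib 0 2 w6 minus earlier px -0.02 0.01 0.996
rib 1 2 w6 minus earlier px -0.02 -0.01 0.999
body 0 2 w6 minus earlier px 0.21 -0.18 0.964
body 1 2 w6 minus earlier px 0.02 -0.27 0.982
```

View pics/z7.png

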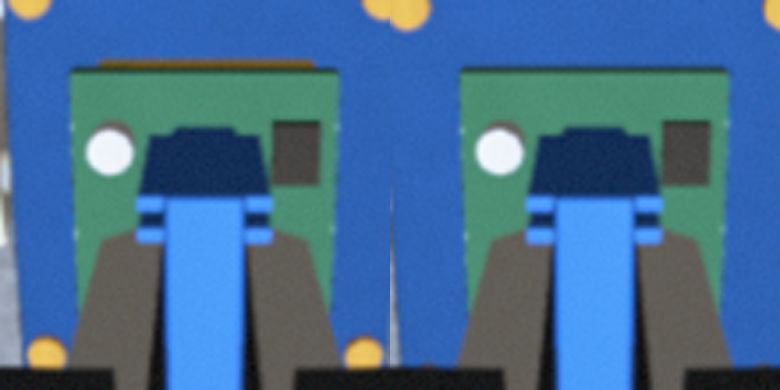

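No slip: the board has not moved in the gripper's view by more than about 0.1 px, and the pad sliver (rows 60–66) is centred on it. The pitch moment suggests the load sits towards the low edge, so the tilt may be slightly too steep. I'll ease it by 6 mrad and watch the moment.

Emit:
apply_moves([
  {"x": 0,"y": 0,"z": 0,"wx": -0.0003,"wy": 0.004,"wz": 0},
  {"x": 0,"y": 0,"z": 0,"wx": 0,"wy": 0,"wz": 0},
  {"x": 0,"y": 0,"z": 0,"wx": 0,"wy": 0,"wz": 0},
  {"x": 0,"y": 0,"z": 0,"wx": 0,"wy": 0,"wz": 0},
  {"x": 0,"y": 0,"z": 0,"wx": 0,"wy": 0,"wz": 0},
  {"x": 0,"y": 0,"z": 0,"wx": 0,"wy": 0,"wz": 0},
  {"x": 0,"y": 0,"z": 0,"wx": 0,"wy": 0,"wz": 0},
  {"x": 0,"y": 0,"z": 0,"wx": 0,"wy": 0,"wz": 0},
  {"x": 0,"y": 0,"z": 0,"wx": 0,"wy": 0,"wz": 0},
  {"x": 0,"y": 0,"z": 0,"wx": 0,"wy": 0,"wz": 0},
])

```text
time: 16.4
position: [0.589, -0.1383, 0.1165]
eef_rot: [-0.038, 0.981, 0.007, 0.189]
force: [-2.1, -0.7, 4.3]
finger_gap: 0.122
grasp_force: 25.0
```

```bash
python3 -c "
from rd import *
rd(20);delta(-.0055)"
```

```text
t 17.4 pad-frame TCP mm [ 0.03 -0.07 -5.48] F pad frame [-0.55 -0.94  5.66] std [0.43 0.43 0.51] Tq [-0.157  0.481  0.002] grip 25.00015139579773 0.12876124114795945
P [ 0.5889 -0.1382  0.1164] dp units [-0.0001  0.0001 -0.0001] rot units [ 0.0003 -0.0038  0.    ] force [-2.18 -0.82  4.95] t 17.4
```

Emit:
apply_moves([
  {"x": 0,"y": 0,"z": 0,"wx": -0.0006,"wy": 0.008,"wz": 0},
  {"x": 0,"y": 0,"z": 0,"wx": 0,"wy": 0,"wz": 0},
  {"x": 0,"y": 0,"z": 0,"wx": 0,"wy": 0,"wz": 0},
  {"x": 0,"y": 0,"z": 0,"wx": 0,"wy": 0,"wz": 0},
  {"x": 0,"y": 0,"z": 0,"wx": 0,"wy": 0,"wz": 0},
  {"x": 0,"y": 0,"z": 0,"wx": 0,"wy": 0,"wz": 0},
  {"x": 0,"y": 0,"z": 0,"wx": 0,"wy": 0,"wz": 0},
  {"x": 0,"y": 0,"z": 0,"wx": 0,"wy": 0,"wz": 0},
  {"x": 0,"y": 0,"z": 0,"wx": 0,"wy": 0,"wz": 0},
  {"x": 0,"y": 0,"z": 0,"wx": 0,"wy": 0,"wz": 0},
])

```text
time: 18.4
position: [0.5891, -0.1382, 0.1165]
eef_rot: [-0.038, 0.982, 0.007, 0.183]
force: [-2.2, 0.1, 4.6]
finger_gap: 0.127
grasp_force: 25.0
```

```bash
python3 -c "
from rd import *
rd(20);delta(-.0055)"
```

```text
t 19.4 pad-frame TCP mm [ 0.18 -0.06 -5.45] F pad frame [ 0.25 -0.62  5.31] std [0.48 0.59 0.3 ] Tq [-0.115  0.342  0.001] grip 24.999584555625916 0.12457975852847492
P [ 0.5889 -0.1382  0.1164] dp units [-0.0002  0.0001 -0.0002] rot units [ 0.0008 -0.0115  0.0001] force [-0.84 -0.06  5.94] t 19.4
```

The moment data fits a contact line near the low edge. Before another tweak, I'll check the slope independently by triangulating the plate's four orange screws from saved views.

```bash
cat > dots.py <<'E'
from plan import *
np.set_printoptions(precision=4,suppress=True)
def fr(n,P=None,Rt=None,c='wrist',z=None):
    f=grab(c) if z is None else dict(z)
    f['color']=cv2.imread('pics/%s.png'%n)
    if c=='wrist':
        M=np.eye(4);M[:3,:3]=Rt;M[:3,3]=P;f['c2w']=M@f['tool_from_camera']
    return f
z=grab('wrist')
P4,R4=target(.01)
V=[(fr('w2',[.5153,.1478,.2178],R.from_quat([-.3944,.9189,0,.0004]).as_matrix(),z=z),1),(fr('w3',[.6789,-.1398,.256],R.from_quat([.0016,1,0,.0001]).as_matrix(),z=z),1),(fr('w4',P4-[.0001]*3,R4,z=z),1),(fr('top0',c='top'),0),(fr('scene0',c='scene'),0)]
p0=np.array([.6054,-.138,.077,.386,.042,.038,.012])
def pts(p): 
    M=padR(p[2],p[3]);return np.array([np.r_[p[0],p[1],.075]+M@np.array([a*p[4],b*p[5],p[6]]) for a,b in((1,1),(1,-1),(-1,-1),(-1,1))])
obs=[]
for f,fish in V:
    hsv=cv2.cvtColor(cv2.resize(f['color'],None,fx=4,fy=4,interpolation=2),cv2.COLOR_BGR2HSV)
    m=cv2.inRange(hsv,(10,110,110),(21,255,255));n,l,st,c=cv2.connectedComponentsWithStats(m)
    c=(c+.5)/4-.5;q=projf(f,pts(p0),fish);o=[]
    for a in q:
        d=[np.hypot(*(c[i]-a)) if st[i,4]>40 else 99 for i in range(1,n)]
        j=int(np.argmin(d)) if d else -1
        o.append(c[j+1] if d and d[j]<6 and st[j+1,4]<2500 else [np.nan]*2)
    obs.append(np.array(o))
    print(np.round(obs[-1]-q,1).tolist())
def res(p,use):
    r=[]
    for i in use:
        f,fish=V[i];k=0 if fish else i-2
        e=projf(f,pts(p),fish)+p[7+2*k:9+2*k]-obs[i];r.append(e.ravel())
    r=np.concatenate(r);return np.r_[np.nan_to_num(r),p[7:]*.3,(p[6]-.012)/.001]
for use in([0,1,2,3,4],[1,2],[0,1,2],[3,4],[1,2,4],[1,2,3]):
    s=least_squares(lambda p:res(p,use),np.r_[p0,np.zeros(6)],loss='soft_l1',f_scale=.4,x_scale=np.r_[.01,.01,.1,.1,.01,.01,.01,np.ones(6)])
    J=s.jac;C=np.linalg.pinv(J.T@J)*.09
    print(use,s.x,'cost',round(s.cost,2),'sd tilt',np.sqrt(C[3,3]).round(4))
E
python3 dots.py
```

```text
[[-0.4, 0.3], [-0.3, 0.0], [0.4, -1.8], [0.5, -1.5]]
[[-0.1, -0.4], [-0.3, -0.6], [-0.3, -2.9], [0.0, -2.8]]
[[-0.1, 0.6], [-0.4, 0.5], [-0.5, -2.6], [0.9, -2.4]]
[[0.0, -0.5], [-0.3, -0.5], [0.1, 0.6], [-0.1, 0.6]]
[[1.1, -0.5], [1.1, -0.6], [nan, nan], [1.7, -1.6]]
[0, 1, 2, 3, 4] [ 0.6034 -0.1376  0.074   0.364   0.0431  0.038   0.013  -0.6388  0.3395
 -0.0883 -0.7372  0.7951 -0.1597] cost 0.66 sd tilt 0.0054
[1, 2] [ 0.6042 -0.1378  0.0737  0.3694  0.0432  0.0381  0.0131 -0.3179 -0.4023
  0.      0.      0.      0.    ] cost 0.42 sd tilt 0.0092
[0, 1, 2] [ 0.6034 -0.1376  0.074   0.364   0.0431  0.038   0.013  -0.6266  0.3448
  0.      0.      0.      0.    ] cost 0.56 sd tilt 0.0064
[3, 4] [ 0.6034 -0.1371  0.0741  0.3656  0.0431  0.038   0.012   0.      0.
  0.286  -0.6954  0.5708 -0.6166] cost 0.1 sd tilt 0.0122
[1, 2, 4] [ 0.6039 -0.1378  0.0739  0.3663  0.0432  0.0381  0.0131 -0.3543 -0.1385
 -0.     -0.      1.0386 -0.2018] cost 0.47 sd tilt 0.0069
[1, 2, 3] [ 0.6043 -0.1378  0.0739  0.3699  0.0432  0.0381  0.0131 -0.3396 -0.4427
 -0.1871 -0.3826  0.      0.    ] cost 0.48 sd tilt 0.0084
```

The screws give a slope of about 0.364 rad, in line with the moment readings; the tool is at 0.369 now. I'll ease it 6 mrad more and press 0.6 mm further.

Emit:
apply_moves([
  {"x": 0,"y": 0,"z": 0,"wx": -0.0003,"wy": 0.004,"wz": 0},
  {"x": 0.0002,"y": 0,"z": -0.0005,"wx": 0,"wy": 0,"wz": 0},
  {"x": 0.0002,"y": 0,"z": -0.0004,"wx": 0,"wy": 0,"wz": 0},
  {"x": 0,"y": 0,"z": 0,"wx": 0,"wy": 0,"wz": 0},
  {"x": 0,"y": 0,"z": 0,"wx": 0,"wy": 0,"wz": 0},
  {"x": 0,"y": 0,"z": 0,"wx": 0,"wy": 0,"wz": 0},
  {"x": 0,"y": 0,"z": 0,"wx": 0,"wy": 0,"wz": 0},
  {"x": 0,"y": 0,"z": 0,"wx": 0,"wy": 0,"wz": 0},
  {"x": 0,"y": 0,"z": 0,"wx": 0,"wy": 0,"wz": 0},
  {"x": 0,"y": 0,"z": 0,"wx": 0,"wy": 0,"wz": 0},
])

```text
time: 20.55
position: [0.5894, -0.1382, 0.116]
eef_rot: [-0.038, 0.983, 0.007, 0.18]
force: [-2.4, -0.7, 5.9]
finger_gap: 0.127
grasp_force: 25.0
```

```bash
sed -i 's/YAW,T=.077,.386/YAW,T=.075,.364/' plan.py; python3 -c "
from rd import *
rd(30);delta(-.0055)"
```

```text
t 22.05 pad-frame TCP mm [-0.   -0.06 -6.03] F pad frame [-0.05 -0.37  5.61] std [0.55 0.57 0.36] Tq [-0.099  0.231 -0.028] grip 24.999777674674988 0.1271724539307305
P [ 0.5891 -0.1382  0.1165] dp units [-0.0003  0.0001  0.0008] rot units [ 0.     -0.0008 -0.0012] force [-1.35 -0.51  5.45] t 22.05
```

The moment is back at its free value, so the load is central and the board is flush. Normal force is about 6.2 N and depth about 5.4–6.0 mm. I'm handing it in.

```bash
python3 -c "
from plant import ctrl
print(ctrl.job_done())"
```

```text
the job is handed in; nothing more can be done
None
```

I laid the blue-ribbed module flush and centred on the yellow pad (about 0.364 rad slope) and handed the job in with it still gripped and pressed to about half travel, estimated at 5.4–6.0 mm and 6.2 N; no verdict came back.

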